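# Pulse the food chopper

## Robot

A 6-joint arm with a two-finger parallel gripper is mounted at the origin on a cart in front of the work surface, level with it; the furniture and walls round the work are solid. World frame = base frame: x ahead of the robot, y to its left, z up, the work surface at z = 0. Lengths are in m, angles in rad, forces in N, time in s.
With the tool pointing down it reaches from about 0.275 to 0.825 m from the base axis. Payload 4.9 kg.
Tool frame: the origin (TCP) lies on the centre line of the jaws, within the pads' length; the fingertips stand 22 mm ahead of it and the grasp point (between the pads) lies 3 mm ahead of it (env.finger_overhang is the distance from the TCP to the fingertips, in m); z points along the fingers, y is the line along which they close (so a half turn about z gives the same grasp; the last joint's range is limited). The gripper opens to 85 mm and grips with 20 to 120 N. Pads are 22 mm wide; open, the fingers measure 114 mm over their backs; the gripper's body (76 mm by 85 mm) begins 54 mm behind the grasp point. The pads swing forward as they close: fully open they stand 13 mm farther back than shut.
Start: joints at [-1.238, 0.326, -0.193, 1.052, 0, 1.437], TCP at [0.248, -0.491, 0.253] pointing down, gripper open.
Joint ranges: [-2.65, 2.65], [-0.97, 1.79], [-1.3, 1.35], [-1.93, 2.1], [-1.47, 1.37], [-3.14, 3.14]. Speed limits (rad/s): [2.57, 2.57, 3.14, 3.14, 3.14, 3.14].

## Interface

Orientations are given as a rotation vector (axis times angle).
In Python, from plant import env, vision, order gives the robot as it stands. The module is installed in compiled form; this text tells all that it offers.
- The arm moves only by the tool carry_out, never from a script. Its argument "increments" is a list of rows, each a list of 3 entries, a list of its own where there are three numbers: the shift along the world's x, y, z in mm, then the turn, a rotation vector about the world's x, y, z in rad, then the closure, from 0 (fully open) to 1 (shut). In form: [[[dx, dy, dz], [rx, ry, rz], jaw], ...]. A call has 1 to 8 rows; each row shifts and turns the commanded pose from where the row before left it; what a row does not reach is not made up. A row lasts 1/8 s, in which the tool goes at most 62.5 mm and 10.7 degrees, less where a joint would pass 70% of its speed; a pose out of reach is approached as far as the arm can. A call is refused whole if a number of a shift passes 62.5 or a number of a turn 0.188, either way. A call with a gripper value outside its range is refused whole. The fingers move at their own pace and stop on an object; "newtons" is the grip in N (left out, the last holds). Time passes only in rows, so rows that do not move let the fingers close. It gives the time, the measured TCP pose, the force, the opening and the grip force at its end, in the units of the state.
- env.sense(): the state, without advancing time (a new reading comes with each control period).
- vision.grab_frame(name): name is "side" or "top"; returns (picture, depth): 400x640x3 uint8, blue, green, red; 400x640 float32, m along the optical axis (not along the pixel's ray), 0 where there is no reading.
- vision.camera_model(name): a dict with "fx", "fy", "cx", "cy" (pixels), "view" (4x4, takes a point from world to camera coordinates). Camera axes: x right, y up, looking along -z (the intrinsics and any distortion apply to the point x, -y, -z); pixel columns grow to the right and rows downward; lengths in m; the calibration is good to about 2 mm. A picture is of the moment at which its call begins. camera_model takes no time and is no camera call.
- order.sign_off(): hands the job in; it is judged then, once.
The state is a dict: "time": time; "qpos": joint angles; "joint_velocities": joint speeds; "effort": joint torques, N m; "position": TCP position; "tool_rot": TCP orientation; "force": force on the tool from outside, world axes, zero at the start; "ft_torque": the same for the moment, N m; "gripper_width": finger opening in m; "finger_force": force on a finger pad.
Only numpy, scipy, OpenCV 4.12 (cv2) and the standard library are available. Lean on these libraries where they do the work, as an engineer would, in place of code of your own. Each camera call takes 0.05 s, during which the arm holds its last target. There are 200 camera calls.

## Task

Lift the orange splash cap off the food chopper's dial and stand it, rim down, on the bare worktop without dropping it. Then turn the dial clockwise against its spring, past the two black marks to the third one (the big orange mark), and finish while still holding it there: it springs back if let go. Leave the other things on the worktop where they stand.

Things in the scene. Friction and masses are not known exactly. Their poses are not given: they have to be found in the camera images.
- chopper: White food chopper, fixed, flat deck 55 mm above the worktop. Origin: on the worktop below the dial's axis; z up, x to its bowl. Housing x -70 to 235, y -85 to 85 mm; lidded clear bowl, 148 mm wide, centred at x 150, top 128 mm above the worktop. Deck marks 42 mm from the dial's axis, 0.35 rad apart, clockwise from above: white (off), two small black, big orange.
- cap: Loose orange cap, a round cup upside down over the dial: 64 mm across, 40 mm high, inside 36 mm deep and 54 mm wide, open below. On its roof a round grip knob, 20 mm across, 24 mm high (its top 64 mm above the rim). About 60 g. Origin: centre of its lower rim; z up. At the start the rim rests on the chopper's deck, centred on the dial.
- dial_grip (a point): Middle of the dial's grip bar, on the dial's upright axis, 76 mm above the worktop. The black bar is 46 mm long along this point's x (towards the white pointer line; turns with the dial), 12 mm wide along y, its top 87 mm above the worktop; below it, up to 64 mm above the worktop, is a grey disc 48 mm across. Hidden by the cap at the start.
- dial (a joint): Turn of the dial, rad: 0 = off (pointer at the white mark), growing clockwise seen from above; clicks at 0.35 (first), 0.70 (second) and 1.05 (third, orange mark), stop at 1.12. A spring turns it back to 0 from anywhere when let go; the clicks do not hold it. Turning takes 0.05 to 0.13 N m.
- tin_flat: Flat oblong food tin, 63 x 105 x 26 mm, loose bystander; origin at the centre of its underside. Over it, from about 0.52 m above the worktop, hangs the wall cabinet (x above about 0.55 m, y above about 0.05 m): keep the arm clear of it.
- avocado: Avocado, 101 x 68 x 68 mm, loose bystander; origin at its underside.
- spice: Spice jar with a red cap, 45 mm across, 106 mm high, loose bystander; origin at the centre of its underside.
- pea_tin: Round food tin, 76 mm across, 58 mm high, loose bystander; origin at the centre of its underside.
Not all that is in view belongs to the job. Of the things shaped like the cap, the orange one is meant.

How it is judged:
On the way, in this order (a step that is already met when the one before it is completed fails the run):
1. the cap is lifted clear of the dial (rim 95 mm or more above the worktop) (height (world z) of cap above 0.095 m), for 0.1 s.
2. the cap stands rim down on the worktop, let go (height (world z) of cap below 0.006 m and angle between cap's own z axis and vertical below 0.1 rad and contact force between the fingers and cap below 0.1 N and linear speed of cap below 0.03 m/s), for 0.3 s.
3. the fingers hold the dial at its third position (value of joint dial above 0.95 rad and contact force between the fingers and chopper above 0.3 N), for 0.3 s.
At the end, for the whole second after the job is handed in: The fingers hold the dial at its third position (joint above 0.95 rad, contact with the chopper above 0.3 N) through the last second, and the cap stands at rest on the bare worktop, rim down within 6 mm and 0.1 rad, untouched by the fingers (all of step 2 and all of step 3); the arm keeps its last pose, push and grip.
It fails at once if the cap is dropped or thrown (over 0.8 m/s out of the fingers) (linear speed of cap above 0.8 m/s and contact force between the fingers and cap below 0.05 N).
It fails at once if the flat oblong food tin is moved by more than 30 mm (distance of tin_flat from where it was at the start of the episode above 0.03 m).
It fails at once if the avocado is moved by more than 30 mm (distance of avocado from where it was at the start of the episode above 0.03 m).
It fails at once if the red-capped spice jar is moved by more than 30 mm (distance of spice from where it was at the start of the episode above 0.03 m).
It fails at once if the round food tin is moved by more than 30 mm (distance of pea_tin from where it was at the start of the episode above 0.03 m).
It also fails if it takes over 64 s, if anything falls off the work surface, if the arm or the gripper's body presses on something with over 40 N, if the wrist force passes 120 N, or if a joint passes its speed limit or range.

## Working session

There is one attempt and no reset: what is moved stays moved. The work goes in short steps, Python scripts to look and compute and a tool call to move; the robot and the scene stay as the last step left them, time stands still between calls to the robot, and variables do not carry over. Pictures are saved under pics/ and viewed, at most 10 in all, crops included, and the job is handed in when it is done.

Besides the shell and the picture viewer there is one more tool, called after "Call:" as name(argument=value, ...), one argument or row to a line, values as JSON. carry_out: Moves the arm, as the interface text tells. Its arguments: {"type":"object","properties":{"increments":{"type":"array"},"newtons":{"type":"number"}},"required":["increments"]}

```bash
mkdir -p pics; cat > h.py <<'E'
import numpy as np, cv2
from plant import env, vision, order
def grab(n):
    im,d=vision.grab_frame(n); np.savez(f'/tmp/{n}.npz',im=im,d=d); return im,d
def load(n):
    z=np.load(f'/tmp/{n}.npz'); return z['im'],z['d']
def cloud(n,d):
    m=vision.camera_model(n); V=np.linalg.inv(m['view'])
    v,u=np.mgrid[:d.shape[0],:d.shape[1]]
    p=np.stack([(u-m['cx'])/m['fx']*d,-(v-m['cy'])/m['fy']*d,-d],-1)
    return p@V[:3,:3].T+V[:3,3]
def ray(n,u,v,z):
    m=vision.camera_model(n); V=np.linalg.inv(m['view'])
    r=V[:3,:3]@np.array([(u-m['cx'])/m['fx'],-(v-m['cy'])/m['fy'],-1]); o=V[:3,3]
    return o+r*(z-o[2])/r[2]
E
python3 - <<'E'
from h import *
for n in('top','side'):
    im,d=grab(n); cv2.imwrite(f'pics/{n}0.png',im)
    m=vision.camera_model(n); print(n,{k:(np.round(v,3).tolist() if k=='view' else v) for k,v in m.items()})
print(env.sense())
E
```

```text
top {'fx': 460.02237754929814, 'fy': 460.02237754929814, 'cx': 323.3205747658486, 'cy': 197.5078570818088, 'view': [[-0.311, -0.95, 0.007, 0.139], [0.863, -0.279, 0.42, -0.513], [-0.397, 0.137, 0.908, -1.573], [0.0, 0.0, 0.0, 1.0]]}
side {'fx': 508.3962938906575, 'fy': 508.3962938906575, 'cx': 330.2240609577227, 'cy': 202.08615790646746, 'view': [[-0.613, -0.79, -0.021, 0.31], [0.574, -0.464, 0.675, -0.339], [-0.542, 0.402, 0.738, -1.383], [0.0, 0.0, 0.0, 1.0]]}
{'time': 0.1, 'qpos': array([-1.23823172e+00,  3.26841510e-01, -1.93525363e-01,  1.05201885e+00,
       -2.35946656e-06,  1.43657366e+00]), 'joint_velocities': array([-0.00103507, -0.00204068,  0.002468  ,  0.00080539, -0.00163377,
       -0.00113747]), 'effort': array([ 1.29686061e-03, -4.44240439e+01,  2.63038409e+01,  7.88556266e-03,
       -1.08624711e-04,  1.76489650e-06]), 'position': array([ 0.24733957, -0.49066972,  0.25257977]), 'tool_rot': array([-3.05487653e+00, -7.26223303e-01,  2.50748466e-04]), 'force': array([-0.54273235,  0.23589412,  0.61543557]), 'ft_torque': array([ 0.02120665, -0.01998056,  0.02654204]), 'finger_force': 0.0, 'gripper_width': 0.0853970835770603}
```

View pics/top0.png

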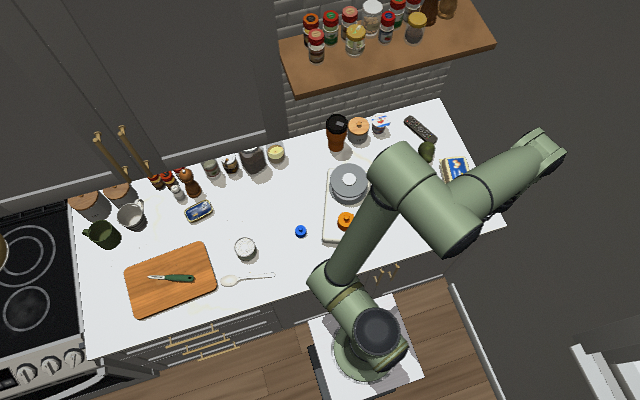

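View pics/side0.png

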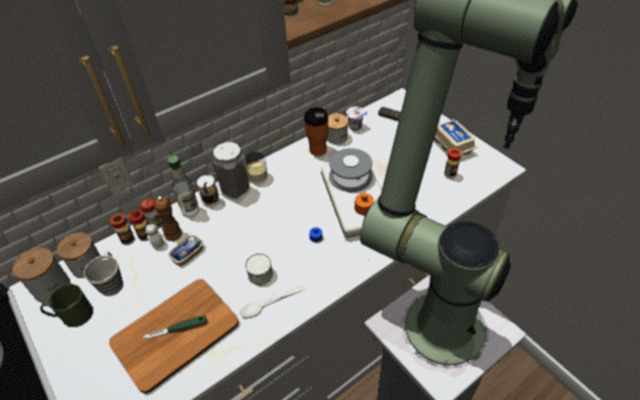

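Candidates for the cap: orange cup on the white chopper (top 346,221; side 364,204), blue lookalike (top 301,231; side 316,234), and copper-lidded jar (top 358,127). I choose the orange one, and now measure it and check it in a close crop.

```bash
python3 - <<'E'
from h import *
tiles=[]
for n,(u,v) in(('top',(346,221)),('side',(364,204))):
    im,d=load(n); P=cloud(n,d); hsv=cv2.cvtColor(im,cv2.COLOR_BGR2HSV)
    M=cv2.inRange(hsv,(4,150,100),(20,255,255)); k,L,S,C=cv2.connectedComponentsWithStats(M)
    l=L[v-6:v+7,u-6:u+7]; l=np.bincount(l[l>0]).argmax(); q=P[(L==l)&(d>0)]
    print(n,S[l],C[l],'zmax',np.percentile(q[:,2],[1,50,95,99]),'min',np.percentile(q,2,0),'max',np.percentile(q,98,0))
    r=q[(q[:,2]>.088)&(q[:,2]<.1)]; print(' roof',len(r),r.mean(0) if len(r) else 0)
    kn=q[q[:,2]>.112]; print(' knob',len(kn),kn.mean(0) if len(kn) else 0)
    print(' bowl lid', )
    for nm,uv in(('lid',(348,178) if n=='top' else (351,160)),('blue',(301,231) if n=='top' else (316,234))):
        print(nm,P[uv[1],uv[0]])
    tiles.append(cv2.resize(im[v-65:v+45,u-60:u+60],(390,358),interpolation=cv2.INTER_CUBIC))
cv2.imwrite('pics/crop0.png',np.hstack(tiles))
E
```

```text
top [337 212  17  15 172] [345.         218.85465116] zmax [0.0840889  0.09529447 0.11922972 0.12319377] min [ 0.4061817  -0.10655822  0.0848182 ] max [ 0.45781536 -0.05172768  0.12201118]
 roof 127 [ 0.43150994 -0.07712132  0.09409581]
 knob 21 [ 0.42177509 -0.076861    0.14043842]
 bowl lid
lid [ 0.56986634 -0.13528205  0.13159754]
blue [0.46184792 0.08287852 0.02948835]
side [356 193  17  15 194] [363.7628866  200.54639175] zmax [0.0866834  0.09306859 0.11594315 0.11903141] min [ 0.40422512 -0.10050827  0.08685638] max [ 0.45684374 -0.04960408  0.11780537]
 roof 154 [ 0.42601099 -0.07242542  0.09272551]
 knob 24 [ 0.42861287 -0.0769392   0.11583041]
 bowl lid
lid [ 0.56840869 -0.13788946  0.1265367 ]
blue [0.45604655 0.09303008 0.0318769 ]
```

View pics/crop0.png

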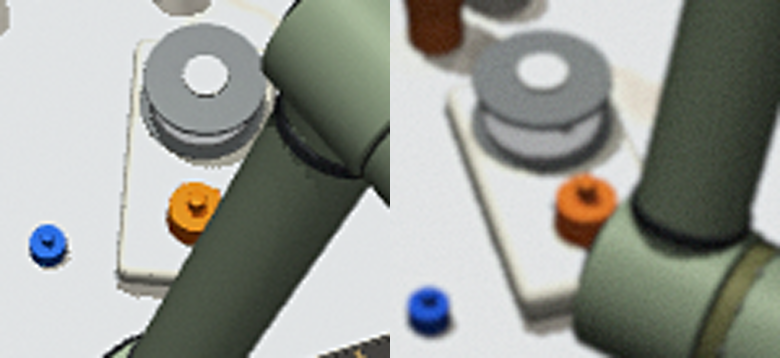

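The crop confirms it: the orange cup has its knob at top (347,218) and side (364,195), and sits on the white deck. The blue one stands on the worktop. The arm partly hides the rim.

```bash
python3 - <<'E'
from h import *
print(ray('top',346.9,217.5,.119),ray('side',364,195,.119),env.finger_overhang)
for uv in((273,275),(245,248),(301,236)): print(uv,ray('top',*uv,0))
E
```

```text
[ 0.42714501 -0.0815686   0.119     ] [ 0.42810232 -0.07420992  0.119     ] 0.022
(273, 275) [0.3407178  0.22759417 0.        ]
(245, 248) [0.47256343 0.29947663 0.        ]
(301, 236) [0.45352769 0.08655304 0.        ]
```

Call:
carry_out(
  increments=[
    [[22,51,-3],[0,0,0],0.3],
    [[22,51,-3],[0,0,0],0.3],
    [[22,51,-3],[0,0,0],0.3],
    [[22,51,-3],[0,0,0],0.3],
    [[22,51,-3],[0,0,0],0.3],
    [[22,51,-3],[0,0,0],0.3],
    [[22,51,-3],[0,0,0],0.3],
    [[22,51,-3],[0,0,0],0.3],
  ],
)

```text
time: 1.1
position: [0.4239, -0.0814, 0.2291]
tool_rot: [3.056, 0.726, 0.0]
force: [0.6, -0.6, 0.0]
gripper_width: 0.0599
finger_force: 0.0
```

```bash
python3 - <<'E'
from h import *
t=[]
for n,(u,v) in(('top',(346,211)),('side',(364,194))):
    im,d=grab(n)
    t.append(cv2.resize(im[v-55:v+55,u-60:u+60],(390,358),interpolation=cv2.INTER_CUBIC))
cv2.imwrite('pics/crop1.png',np.hstack(t)); print(env.sense()['position'])
E
```

```text
[ 0.42418978 -0.07872071  0.22881216]
```

View pics/crop1.png

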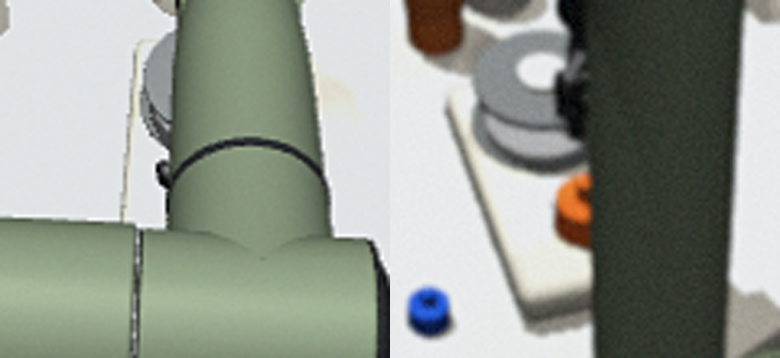

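Both views are blocked by the arm here (cap only half visible at side 364,200), so I go by the earlier fix.

Call:
carry_out(
  increments=[
    [[4,2,-25],[0,0,0],0.3],
    [[0,0,-30],[0,0,0],0.3],
    [[0,0,-30],[0,0,0],0.3],
    [[0,0,-23],[0,0,0],0.3],
    [[0,0,0],[0,0,0],0.5],
    [[0,0,0],[0,0,0],1],
    [[0,0,0],[0,0,0],1],
    [[0,0,0],[0,0,0],1],
  ],
  newtons=30,
)

```text
time: 2.2
position: [0.4283, -0.0816, 0.1222]
tool_rot: [3.055, 0.726, 0.002]
force: [-0.3, -0.5, 2.6]
gripper_width: 0.0184
finger_force: 29.6
```

Call:
carry_out(
  increments=[
    [[0,0,3],[0,0,0],1],
    [[0,0,8],[0,0,0],1],
    [[0,0,10],[0,0,0],1],
    [[0,0,15],[0,0,0],1],
    [[0,0,20],[0,0,0],1],
    [[0,0,20],[0,0,0],1],
    [[0,0,10],[0,0,0],1],
    [[0,0,0],[0,0,0],1],
  ],
  newtons=40,
)

```text
time: 3.2
position: [0.428, -0.0813, 0.208]
tool_rot: [3.056, 0.726, 0.002]
force: [0.6, -0.8, -1.1]
gripper_width: 0.0185
finger_force: 39.1
```

Call:
carry_out(
  increments=[
    [[-5,14,0],[0,0,0],1],
    [[-10,28,0],[0,0,0],1],
    [[-12,35,0],[0,0,0],1],
    [[-12,35,0],[0,0,0],1],
    [[-12,35,0],[0,0,0],1],
    [[-12,35,0],[0,0,0],1],
    [[-10,28,0],[0,0,0],1],
    [[-5,11,0],[0,0,0],1],
  ],
)

```text
time: 4.2
position: [0.3477, 0.1411, 0.2066]
tool_rot: [-3.055, -0.731, 0.003]
force: [0.2, -0.3, 0.1]
gripper_width: 0.0182
finger_force: 39.2
```

```bash
python3 - <<'E'
from h import *
t=[]
for n in('top','side'):
    im,d=grab(n); t.append(cv2.resize(im[110:330,210:450],(390,358),interpolation=cv2.INTER_CUBIC))
cv2.imwrite('pics/c2.png',np.hstack(t)); print(env.sense()['position'])
E
```

```text
[0.3483508  0.14051622 0.2067963 ]
```

View pics/c2.png

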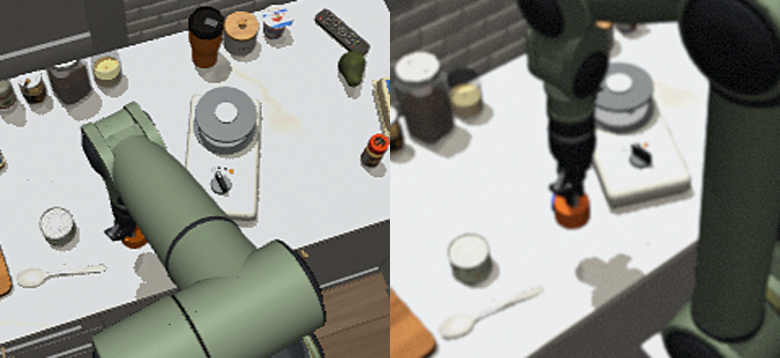

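The cap hangs upright from the jaws (side 322,237), the dial is uncovered (top ~345,222; side ~364,206) with its marks visible, and the spot below is bare. I lower the cap.

Call:
carry_out(
  increments=[
    [[2,0,-15],[0,0,0],1],
    [[0,0,-25],[0,0,0],1],
    [[0,0,-30],[0,0,0],1],
    [[0,0,-25],[0,0,0],1],
    [[0,0,-20],[0,0,0],1],
    [[0,0,-12],[0,0,0],1],
    [[0,0,-9],[0,0,0],1],
    [[0,0,0],[0,0,0],1],
  ],
)

```text
time: 5.3
position: [0.3514, 0.1396, 0.071]
tool_rot: [3.057, 0.726, -0.001]
force: [-0.6, -0.3, 0.0]
gripper_width: 0.0183
finger_force: 39.2
```

```bash
python3 - <<'E'
from h import *
t=[]
for n,(u,v) in(('top',(345,218)),('side',(364,202))):
    im,d=load(n)
    t.append(cv2.resize(im[v-22:v+23,u-22:u+23],(390,390),interpolation=cv2.INTER_CUBIC))
cv2.imwrite('pics/c3.png',np.hstack(t))
E
```

```text
(no output)
```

View pics/c3.png

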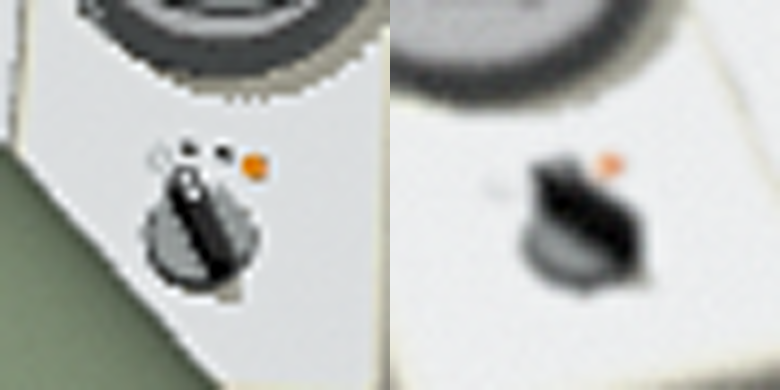

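Close crop: in the top view the marks run white (160,157), black (189,149), black (224,153) and orange (255,167) in crop pixels. The bar runs from the pointer end (186,178) to the tail (218,275), so the dial is off.

```bash
python3 - <<'E'
from h import *
f=lambda X,Y,z:ray('top',323+X/8.667-.5,196+Y/8.667-.5,z)
g=lambda X,Y,z:ray('side',342+(X-390)/8.667-.5,180+Y/8.667-.5,z)
mk=[f(160,157,.055),f(189,149,.055),f(224,153,.055),f(255,167,.055)]
print(mk); print('gside orange',g(610,165,.055),'white',g(498,188,.055))
from scipy.optimize import least_squares
M=np.array(mk)[:,:2]
r=least_squares(lambda p:(np.stack([p[0]+.042*np.cos(p[2]-.35*np.arange(4)),p[1]+.042*np.sin(p[2]-.35*np.arange(4))],1)-M).ravel(),[.428,-.077,0]); print('marks fit axis+white angle',r.x,r.cost**.5)
print('disc',f(202,240,.064), g(580,240,.064))
a,b=f(186,176,.087),f(218,270,.087); print('bar',a,b,(a+b)/2,np.arctan2(*(a-b)[1::-1]),np.linalg.norm(a-b))
a,b=g(545,180,.087),g(628,232,.087); print('bar side',(a+b)/2,np.arctan2(*(a-b)[1::-1]))
E
```

```text
[array([ 0.47258684, -0.07760889,  0.055     ]), array([ 0.47226814, -0.09075761,  0.055     ]), array([ 0.46583688, -0.10452851,  0.055     ]), array([ 0.45553607, -0.11507422,  0.055     ])]
gside orange [ 0.45508175 -0.11170444  0.055     ] white [ 0.47223715 -0.07201818  0.055     ]
marks fit axis+white angle [ 0.43114247 -0.0810168   0.10123135] 0.000833335909336842
disc [ 0.42743104 -0.08052282  0.064     ] [ 0.42759264 -0.07344717  0.064     ]
bar [ 0.44866002 -0.07954464  0.087     ] [ 0.40441522 -0.07829257  0.087     ] [ 0.42653762 -0.07891861  0.087     ] -0.028291151512135355 0.04426251075816167
bar side [ 0.42339097 -0.07198486  0.087     ] 0.17721205883533542
```

Call:
carry_out(
  increments=[
    [[0,0,-2],[0,0,0],1],
    [[0,0,-1],[0,0,0],1],
    [[0,0,0],[0,0,0],1],
  ],
)

```text
time: 5.68
position: [0.3517, 0.1399, 0.0685]
tool_rot: [3.056, 0.727, 0.001]
force: [0.0, 0.5, -0.5]
gripper_width: 0.0185
finger_force: 39.2
```

Call:
carry_out(
  increments=[
    [[0,0,-1],[0,0,0],1],
    [[0,0,-1],[0,0,0],1],
    [[0,0,0],[0,0,0],1],
  ],
)

```text
time: 6.05
position: [0.3518, 0.1399, 0.0672]
tool_rot: [3.056, 0.727, 0.001]
force: [-3.2, -1.5, 14.4]
gripper_width: 0.0184
finger_force: 40.9
```

Call:
carry_out(
  increments=[
    [[0,0,1],[0,0,0],0.7],
    [[0,0,0],[0,0,0],0.6],
    [[0,0,0],[0,0,0],0.55],
    [[0,0,0],[0,0,0],0.5],
    [[0,0,10],[0,0,0],0.5],
    [[0,0,25],[0,0,0],0.5],
    [[0,0,35],[0,0,0],0.5],
    [[0,0,35],[0,0,0],0.5],
  ],
)

```text
time: 7.05
position: [0.3513, 0.1398, 0.1739]
tool_rot: [-3.056, -0.727, -0.0]
force: [0.0, 0.5, -0.1]
gripper_width: 0.0427
finger_force: 0.0
```

Call:
carry_out(
  increments=[
    [[0,0,30],[0,0,0],0.5],
    [[0,0,0],[0,0,0],0.5],
  ],
)

```text
time: 7.3
position: [0.3532, 0.1402, 0.2048]
tool_rot: [3.056, 0.727, 0.008]
force: [0.5, 0.2, -0.1]
gripper_width: 0.0429
finger_force: 0.0
```

```bash
python3 - <<'E'
from h import *
t=[]
for n in('top','side'):
    im,d=grab(n); P=cloud(n,d)
    M=cv2.inRange(cv2.cvtColor(im,cv2.COLOR_BGR2HSV),(4,150,100),(20,255,255))>0
    q=P[M&(abs(P[...,0]-.35)<.06)&(abs(P[...,1]-.14)<.06)]; 
    if len(q): print(n,len(q),np.percentile(q,3,0),np.percentile(q,97,0))
    t.append(cv2.resize(im[110:330,210:450],(390,358),interpolation=cv2.INTER_CUBIC))
cv2.imwrite('pics/c4.png',np.hstack(t))
from scipy.spatial.transform import Rotation as R
s=env.sense();print(s['position'],R.from_rotvec(s['tool_rot']).as_matrix().round(3).tolist(),s['qpos'],s['force'])
E
```

```text
top 195 [0.32979286 0.11615178 0.03165178] [0.3788201  0.16708245 0.06417703]
side 257 [0.32680084 0.12184564 0.03106143] [0.37668504 0.17228364 0.06382352]
[0.35143543 0.13982482 0.20238484] [[0.893, 0.45, 0.001], [0.45, -0.893, 0.0], [0.001, 0.0, -1.0]] [ 1.82819380e-01  5.42721634e-02 -6.77330009e-01  8.38567716e-01
  9.73115720e-06  2.85758380e+00] [-0.77647626 -0.88136029  0.15424403]
```

View pics/c4.png

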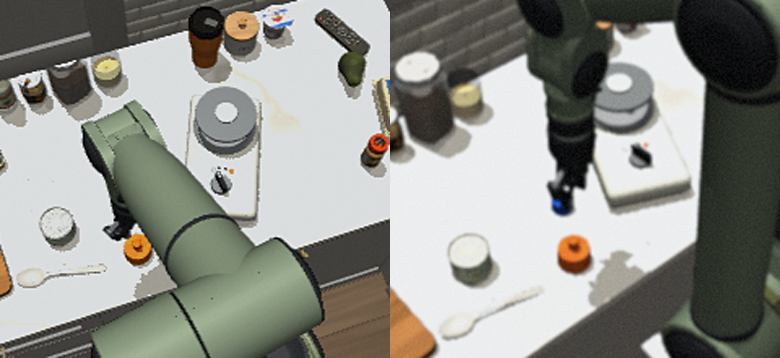

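The cap stands rim down and let go at (0.352,0.142), side (322,266), with the knob top 64 mm up. Joint 6 would pass its range at the present yaw, so I make a half turn on the way to the dial.

Call:
carry_out(
  increments=[
    [[5,-14,0],[0,0,0.18],0.5],
    [[5,-14,0],[0,0,0.18],0.5],
    [[5,-14,0],[0,0,0.18],0.5],
    [[5,-14,0],[0,0,0.18],0.5],
    [[5,-14,0],[0,0,0.18],0.5],
    [[5,-14,0],[0,0,0.18],0.5],
    [[5,-14,0],[0,0,0.18],0.5],
    [[5,-14,0],[0,0,0.18],0.5],
  ],
)

```text
time: 8.4
position: [0.3906, 0.0275, 0.201]
tool_rot: [-1.81, -2.565, 0.002]
force: [1.0, -0.1, -0.1]
gripper_width: 0.0424
finger_force: 0.0
```

Call:
carry_out(
  increments=[
    [[5,-14,0],[0,0,0.18],0.5],
    [[5,-14,0],[0,0,0.18],0.5],
    [[5,-14,0],[0,0,0.18],0.5],
    [[5,-14,0],[0,0,0.18],0.5],
    [[5,-14,0],[0,0,0.18],0.5],
    [[5,-14,0],[0,0,0.18],0.5],
    [[5,-14,0],[0,0,0.18],0.5],
    [[2,-8,0],[0,0,0.07],0.5],
  ],
)

```text
time: 9.4
position: [0.4278, -0.0785, 0.2009]
tool_rot: [0.153, -3.135, -0.002]
force: [0.4, -0.2, 0.4]
gripper_width: 0.0428
finger_force: 0.0
```

Call:
carry_out(
  increments=[
    [[0,0,0],[0,0,0],0.5],
    [[0,0,0],[0,0,0],0.5],
  ],
)

```text
time: 9.65
position: [0.4278, -0.0777, 0.2015]
tool_rot: [0.148, -3.136, -0.001]
force: [0.1, 0.7, 0.3]
gripper_width: 0.043
finger_force: 0.0
```

```bash
python3 - <<'E'
from h import *
from scipy.spatial.transform import Rotation as R
s=env.sense();m=R.from_rotvec(s['tool_rot']).as_matrix();print(s['position'],m[:,2],np.arctan2(m[1,0],m[0,0]),s['qpos'])
E
```

```text
[ 0.42782737 -0.07771613  0.20152607] [-1.67652091e-03  7.62744349e-04 -9.99998304e-01] -3.0473034342578265 [-3.49867677e-01  1.62663258e-01 -5.53933140e-01  8.56036332e-01
  1.41868886e-04 -4.44156294e-01]
```

Call:
carry_out(
  increments=[
    [[0,0,-25],[0,0,0],0.5],
    [[0,0,-30],[0,0,0],0.5],
    [[0,0,-30],[0,0,0],0.5],
    [[0,0,-20],[0,0,0],0.5],
    [[0,0,-7],[0,0,0],0.5],
    [[0,0,0],[0,0,0],0.7],
    [[0,0,0],[0,0,0],1],
    [[0,0,0],[0,0,0],1],
  ],
  newtons=40,
)

```text
time: 10.65
position: [0.4291, -0.0795, 0.0911]
tool_rot: [-0.149, 3.137, -0.005]
force: [-0.4, -4.3, 0.3]
gripper_width: 0.0107
finger_force: 44.5
```

Call:
carry_out(
  increments=[
    [[0,0,0],[0,0,0],1],
    [[0,0,0],[0,0,0],1],
  ],
)

```text
time: 10.9
position: [0.429, -0.0795, 0.0911]
tool_rot: [-0.148, 3.137, -0.005]
force: [-1.4, -3.7, 0.1]
gripper_width: 0.0113
finger_force: 44.5
```

Call:
carry_out(
  increments=[
    [[0,-1,0],[0,0,-0.12],1],
    [[0,0,0],[0,0,-0.12],1],
    [[0,0,0],[0,0,-0.12],1],
    [[0,0,0],[0,0,-0.12],1],
    [[0,0,0],[0,0,-0.12],1],
    [[0,0,0],[0,0,-0.12],1],
  ],
  newtons=50,
)

```text
time: 11.65
position: [0.4296, -0.0776, 0.0912]
tool_rot: [0.969, 2.986, 0.008]
force: [1.8, 4.6, 1.3]
gripper_width: 0.0108
finger_force: 50.5
```

```bash
cat > s.py <<'E'
from h import *
from scipy.spatial.transform import Rotation as R
s=env.sense();m=R.from_rotvec(s['tool_rot']).as_matrix();print(s['position'],m[:,2],np.arctan2(m[1,0],m[0,0])%np.pi-0,s['force'],s['ft_torque'],s['gripper_width'],s['finger_force'])
E
python3 s.py
```

```text
[ 0.42964232 -0.07758668  0.09115038] [ 0.00323872  0.0042607  -0.99998568] 2.513946059916335 [1.78692001 4.58253243 1.32015975] [ 1.10409945 -0.38742679  0.06304648] 0.010801908638824295 50.50389111042023
```

Call:
carry_out(
  increments=[
    [[0,1,0],[0,0,-0.1],1],
    [[0,0,0],[0,0,-0.1],1],
    [[0,0,0],[0,0,-0.1],1],
    [[0,0,0],[0,0,-0.05],1],
    [[0,0,0],[0,0,0],1],
    [[0,0,0],[0,0,0],1],
    [[0,0,0],[0,0,0],1],
    [[0,0,0],[0,0,0],1],
  ],
)

```text
time: 12.65
position: [0.4304, -0.0768, 0.0912]
tool_rot: [1.468, 2.775, 0.009]
force: [3.2, 5.1, -1.8]
gripper_width: 0.0108
finger_force: 50.2
```

```bash
python3 s.py; python3 - <<'E'
from h import *
t=[]
for n,(u,v) in(('top',(345,218)),('side',(364,202))):
    im,d=grab(n)
    t.append(cv2.resize(im[v-35:v+36,u-35:u+36],(390,390),interpolation=cv2.INTER_CUBIC))
cv2.imwrite('pics/c5.png',np.hstack(t))
E
```

```text
[ 0.43042204 -0.07677769  0.09116801] [ 0.00458217  0.00392002 -0.99998182] 2.1680631571800757 [ 3.20722751  5.07830309 -1.78750918] [ 0.92818182 -0.74327002  0.13151361] 0.010834551489869051 50.163034200668335
```

View pics/c5.png

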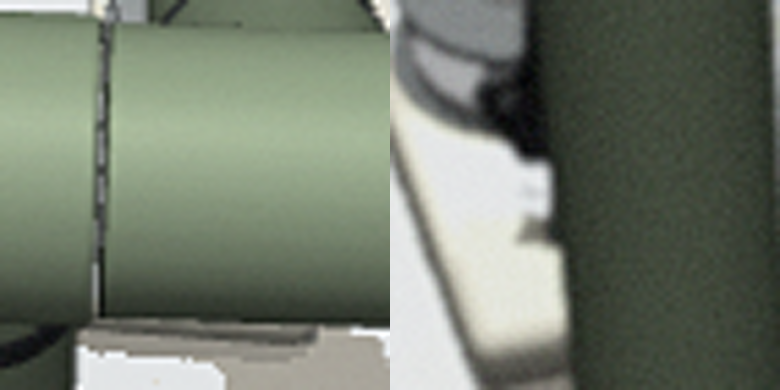

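The arm hides the dial in both views, so I nudge on towards the stop and read the moment.

Call:
carry_out(
  increments=[
    [[0,0,0],[0,0,-0.03],1],
    [[0,0,0],[0,0,0],1],
    [[0,0,0],[0,0,0],1],
  ],
)

```text
time: 13.12
position: [0.4305, -0.0768, 0.0912]
tool_rot: [1.51, 2.752, 0.009]
force: [3.7, 5.3, -1.4]
gripper_width: 0.0108
finger_force: 50.1
```

```bash
python3 s.py
```

```text
[ 0.43049897 -0.07675548  0.0911613 ] [ 0.00472464  0.00401847 -0.99998076] 2.1380595087935728 [ 3.69042572  5.33981833 -1.42193044] [ 0.96931328 -0.79894476  0.06510053] 0.010767146319816387 50.13108551502228
```

Call:
carry_out(
  increments=[
    [[0,0,0],[0,0,-0.03],1],
    [[0,0,0],[0,0,0],1],
    [[0,0,0],[0,0,0],1],
  ],
)

```text
time: 13.5
position: [0.4306, -0.0767, 0.0912]
tool_rot: [1.55, 2.73, 0.009]
force: [3.4, 4.8, -1.7]
gripper_width: 0.0109
finger_force: 50.3
```

```bash
python3 s.py
```

```text
[ 0.43055641 -0.07669499  0.09116631] [ 0.00484257  0.00401144 -0.99998023] 2.1091292806370077 [ 3.4341185   4.84760041 -1.69592737] [ 0.90736884 -0.87417025  0.46949101] 0.010888825380217635 50.34610211849213
```

The moment dipped just past the third click and then jumped to 0.47 N m at the stop, so the dial is at about 1.12. I ease back slightly and hand in.

Call:
carry_out(
  increments=[
    [[0,0,0],[0,0,0.02],1],
    [[0,0,0],[0,0,0],1],
    [[0,0,0],[0,0,0],1],
    [[0,0,0],[0,0,0],1],
  ],
)

```text
time: 14.0
position: [0.4305, -0.0767, 0.0912]
tool_rot: [1.524, 2.745, 0.009]
force: [3.8, 4.1, -2.1]
gripper_width: 0.0111
finger_force: 50.1
```

```bash
python3 s.py; python3 -c "
from plant import order; print(order.sign_off())"
```

```text
[ 0.43052748 -0.07672798  0.09116305] [ 0.00479366  0.00411498 -0.99998004] 2.128064527628461 [ 3.75717175  4.1404944  -2.09840661] [ 0.97178529 -0.79642568  0.15907755] 0.011053763136163812 50.14206826686859
the job is handed in; nothing more can be done
None
```

The job is handed in at 14 s: the orange cap stands rim down on the bare worktop, and the gripper is holding the dial at about 1.10 rad, past the third mark; that angle is judged from the tool's turn and the end-stop torque, since the arm hid the dial from both cameras, and sign-off gave no verdict.

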